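Ready the label printer after loading a roll

ROBOT

A 6-joint arm with a two-finger parallel gripper is mounted at the origin on the work surface. World frame = base frame: x ahead of the robot, y to its left, z up, the work surface at z = 0. Lengths are in m, angles in rad, forces in N, time in s.
With the tool pointing down it reaches from about 0.225 to 0.875 m from the base axis. Payload 3.4 kg.
Tool frame: the origin (TCP) lies on the mounting face of the last link; the fingertips stand 173 mm ahead of it and the grasp point (between the pads) lies 155 mm ahead of it; z points along the fingers, y is the line along which they close (so a half turn about z gives the same grasp; the last joint's range is limited). The gripper opens to 85 mm and grips with 20 to 120 N. Pads are 22 mm wide; open, the fingers measure 114 mm over their backs; the gripper's body (76 mm by 85 mm) begins 54 mm behind the grasp point. The pads swing forward as they close: fully open they stand 13 mm farther back than shut.
Start: joints at [1.167, 0.276, 1.505, -0, 1.361, -0.121], TCP at [0.16, 0.552, 0.405] pointing down, gripper open.
Joint ranges: [-2.89, 2.89], [-0.75, 2.08], [0.22, 2.7], [-1.18, 4.32], [0.11, 2.71], [-2.7, 2.7]. Speed limits (rad/s): [2.57, 2.57, 3.14, 3.14, 3.14, 3.14].

INTERFACE

Orientations are given as a unit quaternion [w, x, y, z].
In Python, from rig import manip gives the robot as it stands.
- The arm moves only by the tool carry_out, never from a script. Its arguments are lists of equal length, an entry for each row: "linear": the shift along the world's x, y, z each as a share of 500 mm, from -1 to 1, a list of three; "angular": the turn, a rotation vector about the world's x, y, z each as a share of 0.08 rad, from -1 to 1, a list of three; "hand": the opening, from 0 (shut) to 1 (fully open). In form: {"linear": [[x, y, z], ...], "angular": [[rx, ry, rz], ...], "hand": [hand, ...]}. A call has 1 to 8 rows; each row shifts and turns the commanded pose from where the row before left it; what a row does not reach is not made up. A row lasts 1/12 s, in which the tool goes at most 41.7 mm and 7.16 degrees, less where a joint would pass 70% of its speed; a pose out of reach is approached as far as the arm can. A call with a number of a shift or a turn outside -1 to 1 is refused whole. A call with a gripper value outside its range is refused whole. The fingers move at their own pace and stop on an object; "force" is the grip in N (left out, the last holds). Time passes only in rows, so rows that do not move let the fingers close. It gives the time, the measured TCP pose, the force, the opening and the grip force at its end, in the units of the state.
- manip.get_state(): the state, without advancing time (a new reading comes with each control period).
- manip.get_image(name): name is "scene" or "top"; returns the picture (480x640x3 uint8, red, green, blue); there is no depth.
- manip.camera_params(name): a dict with "fx", "fy", "cx", "cy" (pixels), "view" (4x4, takes a point from world to camera coordinates). Camera axes: x right, y down, z forward; pixel columns grow to the right and rows downward; lengths in m; the calibration is good to about 2 mm. A picture is of the moment at which its call begins. camera_params takes no time and is no camera call.
- manip.sign_off(): hands the job in; it is judged then, once.
The state is a dict: "clock": time; "qpos": joint angles; "qd": joint speeds; "effort": joint torques, N m; "position": TCP position; "ee_rot": TCP orientation; "contact_force": force on the tool from outside, world axes, zero at the start; "moment": the same for the moment, N m; "width": finger opening in m; "gripper_force": force on a finger pad.
Only numpy, scipy, OpenCV 4.12 (cv2) and the standard library are available. Lean on these libraries where they do the work, as an engineer would, in place of code of your own. Each camera call takes 0.05 s, during which the arm holds its last target. There are 200 camera calls.

TASK

A fresh roll has just been put in the label printer on the packing bench. Push its raised cover down until it is fully shut, then switch the printer on by pressing the far half of the power rocker all the way over, and then press the oblong feed key nearest the front right down and let it go again. Nothing needs grasping, only push and press with the fingertips: do not lift the cover, shove or pick up the printer, press the round pause key or move anything else on the bench.

Things in the scene. Friction and masses are not known exactly. Their poses are not given: they have to be found in the camera images.
- printer: Label printer, loose on rubber feet, 3.7 kg, 260 x 240 x 165 mm high. Origin: centre of its underside; x to its rear, y to its left; the front faces -x. Right side (y -120 to -47 mm): flat deck 165 high with, along y = -83 mm, the feed key (x = -98), pause key (x = -50), power rocker (pivot x = +45). Left (y -43 to 118 mm): label bay under a white cover.
- cover (a joint): Hinge of the white hood-shaped cover (rad): 0 = fully shut (its flat top then level with the deck, 165 mm above the table), growing as its front edge rises; 0.4 to 0.7 at the start. Stiff hinge: the cover stays at any angle where it is left; pushing its top down takes about 1 to 6 N until it meets a hard stop at 0.
- cover_hinge (a point): Middle of the cover's hinge line: x = +118, y = +37.5, z = 100 mm in the printer's frame. The hinge line runs along the printer's y. The cover is 161 mm wide along it; when shut its flat top lies 65 mm above the line and reaches from 12 mm behind it to 248 mm in front of it.
- cover_front (a point): Middle of the front edge of the cover's top; moves with the cover. 248 mm in front of the hinge line and 65 mm above it when shut.
- power (a joint): Black V-shaped rocker switch, 34 mm long (printer's x), 23 wide, on a bezel 2 mm above the deck (rad): 0 = off (near half level, far half sloping up by 6 mm to its end), 0.36 = on (far half level, 4 mm above the deck). Stiff, stays where it is left; pressing the far half takes about 3 N, then a hard stop. Off at the start.
- power_far (a point): Middle of the top face of the rocker's far (rear, raised) half, 12 mm from the pivot; about 173 mm above the table when off, 169 mm when on.
- feed (a joint): Feed key, oblong plastic push key 18 mm (x) by 34 mm (y), the one nearest the printer's front (m): 0 = up, 0.0045 = fully down. Springs back; about 1.3 N to start, 4.4 N fully down, then a hard stop.
- feed_top (a point): Centre of the feed key's top, 171.5 mm above the table when up (6.5 mm above the deck).
- pause (a joint): Pause key, round push key of 18 mm diameter, 48 mm behind the feed key; the same spring and travel (m). Not to be pressed.
- pause_top (a point): Centre of the pause key's top, 171.5 mm above the table.
- eyecup_a: Black rubber eyecup, 48 mm across and 46 high, standing loose right of the printer. Origin: centre of its underside.
- eyecup_b: The same kind of eyecup, standing loose in front of the printer. Origin: centre of its underside.
- label_roll: Spare roll of white labels, 96 mm across, 104 high, standing on end left of the printer. Origin: centre of its underside.
- tape_roll: Roll of brown packing tape, 104 mm across, 48 high, lying flat at the right. Origin: centre of its underside.
- carton: Small cardboard carton, 130 x 95 x 70 mm, at the right. Origin: centre of its underside.
- pen: Black ballpoint pen, 135 mm long, 10 thick, lying in front of the printer along its own x. Origin: on the table under its middle.
- scanner: Hand-held barcode reader lying on its side at the left, 193 mm long, 62 wide, 36 high. Origin: on the table near its middle.

How it is judged:
On the way, in this order (a step that is already met when the one before it is completed fails the run):
1. the cover is pushed fully shut (value of joint cover below 0.03 rad), for 0.1 s.
2. the power rocker is switched on (value of joint power above 0.3 rad), for 0.1 s.
3. the feed key is pressed right down (value of joint feed above 0.0035 m), for 0.05 s.
At the end, for the whole second after the job is handed in: The cover is fully shut (within 0.03 rad, 7 mm at its front edge), the power rocker is on (past 0.30 of 0.36 rad), the feed and pause keys are up (within 1 mm) and the printer stands still (value of joint cover below 0.03 rad and value of joint power above 0.3 rad and value of joint each of feed, pause below 0.001 m and linear speed of printer below 0.02 m/s); the robot touches nothing.
It fails at once if the rocker is switched on before the cover is shut (value of joint power above 0.2 rad and value of joint cover above 0.05 rad).
It fails at once if the feed key is pressed before the printer is switched on (value of joint feed above 0.0025 m and value of joint power below 0.2 rad).
It fails at once if the pause key is pressed (value of joint pause above 0.0025 m).
It fails at once if the cover is lifted further open (past 0.85 rad), or the printer is shoved more than 20 mm, lifted or tipped (value of joint cover above 0.85 rad or distance of printer from where it was at the start of the episode above 0.02 m or height (world z) of printer above 0.008 m or angle between printer's own z axis and vertical above 0.06 rad).
It fails at once if something else on the bench is picked up, knocked over or moved more than 20 mm (distance of any of eyecup_a, eyecup_b, label_roll, tape_roll, carton, pen, scanner from where it was at the start of the episode above 0.02 m or angle between any of eyecup_a, eyecup_b, label_roll, tape_roll, carton, scanner's own z axis and vertical above 0.5 rad).
It also fails if it takes over 42 s, if anything falls off the work surface, if the arm or the gripper's body presses on something with over 40 N, if the wrist force passes 120 N, or if a joint passes its speed limit or range.

## Working session

There is one attempt and no reset: what is moved stays moved. The work goes in short steps, Python scripts to look and compute and a tool call to move; the robot and the scene stay as the last step left them, time stands still between calls to the robot, and variables do not carry over. Pictures are saved under pics/ and viewed, at most 10 in all, crops included, and the job is handed in when it is done.

Besides the shell and the picture viewer there is one more tool, called after "Request:" in YAML: its name, and indented under it one key for each argument. carry_out: Moves the arm, as the interface text tells. Its arguments: {"type":"object","properties":{"linear":{"type":"array"},"angular":{"type":"array"},"hand":{"type":"array"},"force":{"type":"number"}},"required":["linear","angular","hand"]}

```bash
mkdir -p pics; python3 - <<'E'
from rig import manip
import cv2,json
for n in("scene","top"):
    cv2.imwrite(f"pics/{n}0.png",manip.get_image(n)[:,:,::-1])
    p=manip.camera_params(n);print(n,p)
print(manip.get_state())
E
```

```text
scene {'fx': 433.61617494049864, 'fy': 433.61617494049864, 'cx': 321.2038971530327, 'cy': 235.82390386903242, 'view': array([[ 0.20753688, -0.97820866, -0.00602219, -0.1422448 ],
       [-0.79325641, -0.16468858, -0.58619275,  0.4687747 ],
       [ 0.57242704,  0.12643376, -0.81014924,  0.84572637],
       [ 0.        ,  0.        ,  0.        ,  1.        ]])}
top {'fx': 497.3947426952604, 'fy': 497.3947426952604, 'cx': 314.6927611928925, 'cy': 239.11069404988234, 'view': array([[-0.01485857, -0.99982637, -0.01124536, -0.00932802],
       [-0.9913392 ,  0.01619823, -0.1303235 ,  0.52381353],
       [ 0.13048303,  0.00921154, -0.99140775,  1.40152602],
       [ 0.        ,  0.        ,  0.        ,  1.        ]])}
{'clock': 0.1, 'qpos': array([ 1.16700318e+00,  2.76534211e-01,  1.50598554e+00, -2.25384259e-05,
        1.36073718e+00, -1.21019857e-01]), 'qd': array([-0.00088259, -0.0005646 , -0.00338121,  0.0007303 ,  0.00190554,
       -0.00169081]), 'effort': array([ 2.90331664e-04, -4.17704129e+01, -2.46403188e+01, -2.78830748e-04,
        5.95549282e-03, -1.77527215e-05]), 'position': array([0.16038269, 0.55198512, 0.40393296]), 'ee_rot': array([-2.05219409e-04,  1.40913675e-01,  9.90021537e-01, -8.06513527e-04]), 'contact_force': array([ 0.34012045, -0.1962758 , -0.23002859]), 'moment': array([0.02480312, 0.04164598, 0.0225988 ]), 'gripper_force': 0.0, 'width': 0.08541269189039698}
```

View pics/scene0.png

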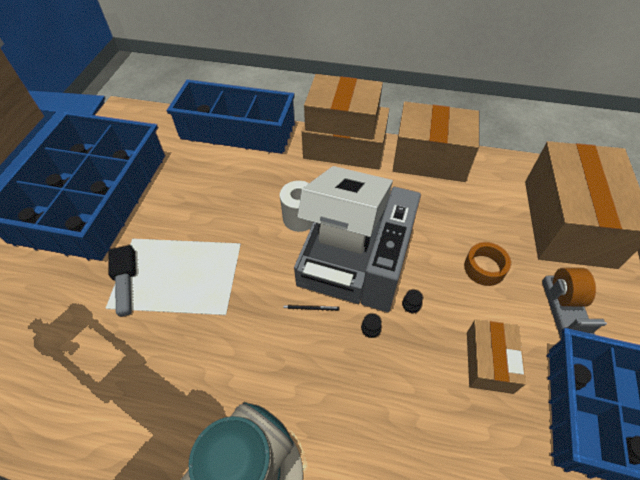

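View pics/top0.png

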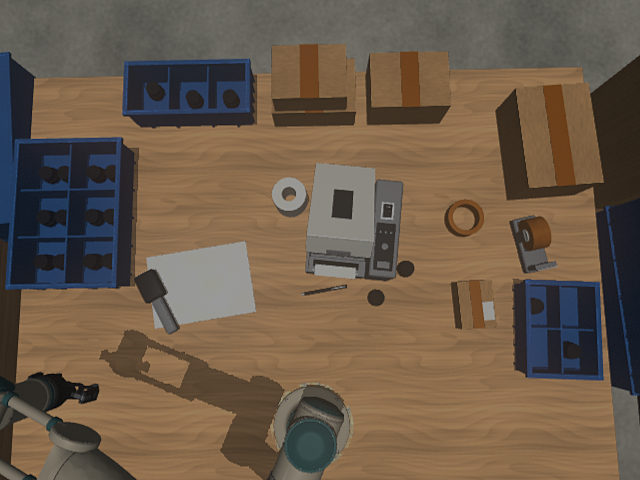

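The scene view shows the printer near (360,235) with its cover raised. The top view shows its deck strip at columns 375-402, rows 180-280. I'll enlarge both.

```bash
python3 - <<'E'
import cv2,numpy as np
a=cv2.imread("pics/top0.png")[160:285,340:420];b=cv2.imread("pics/scene0.png")[180:310,340:430]
a=cv2.resize(a,None,fx=4.5,fy=4.5,interpolation=2);b=cv2.resize(b,None,fx=4.5,fy=4.5,interpolation=2)
o=np.zeros((590,770,3),np.uint8);o[:a.shape[0],:360]=a[:, :360];o[:b.shape[0],362:362+b.shape[1]]=b
cv2.imwrite("pics/crop.png",o)
E
```

```text
(no output)
```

View pics/crop.png

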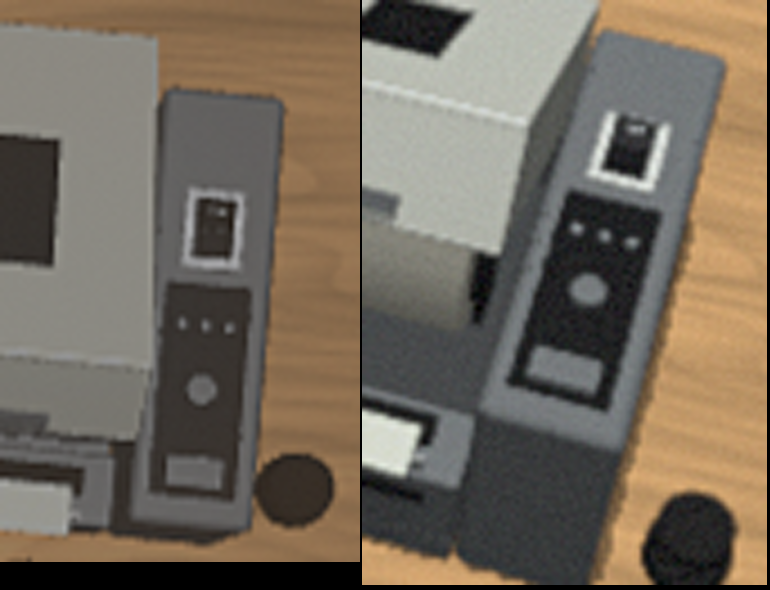

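The crop shows these positions (top | scene, in crop pixels):
- Feed key: (194,473) | (564,370)
- Pause key: (202,390) | (588,291)
- Rocker bezel: (213,229) | (629,150)
- Right front corner of the cover top: (152,370) | (527,124)

I'll triangulate these.

```bash
cat > h.py <<'E'
import numpy as np
from rig import manip
P={n:manip.camera_params(n) for n in("scene","top")}
def ray(n,u,v):
    p=P[n];R=p["view"][:3,:3];t=p["view"][:3,3]
    d=R.T@np.array([(u-p["cx"])/p["fx"],(v-p["cy"])/p["fy"],1]);return -R.T@t,d
def plane(n,u,v,z):
    o,d=ray(n,u,v);return o+d*(z-o[2])/d[2]
def tri(a,b):
    (o1,d1),(o2,d2)=ray("top",*a),ray("scene",*b)
    s=np.linalg.lstsq(np.c_[d1,-d2],o2-o1,rcond=None)[0]
    p,q=o1+s[0]*d1,o2+s[1]*d2;return (p+q)/2,np.linalg.norm(p-q)
def proj(n,x):
    p=P[n];c=p["view"]@np.r_[x,1];return c[:2]/c[2]*[p["fx"],p["fy"]]+[p["cx"],p["cy"]]
E
python3 - <<'E'
from h import *
np.set_printoptions(precision=4,suppress=True)
T=lambda u,v:((u+.5)/4.5-.5+340,(v+.5)/4.5-.5+160)
S=lambda u,v:((u-362+.5)/4.5-.5+340,(v+.5)/4.5-.5+180)
pts=dict(feed=((194,473),(564,370),.1715),pause=((202,390),(588,291),.1715),bez=((213,229),(629,150),.167),
 dr=((225,95),(665,50),.165),cor=((152,370),(527,124),.25))
r={}
for k,(a,b,z) in pts.items():
    a,b=T(*a),S(*b);x,e=tri(a,b);pt,ps=plane("top",*a,z),plane("scene",*b,z);print(k,x,round(e,4),pt,ps);r[k]=(pt+ps)/2
d=(r["bez"]-r["feed"])[:2];print("len(143)",np.linalg.norm(d),"feed-pause(48)",np.linalg.norm((r["pause"]-r["feed"])[:2]),"yaw",np.arctan2(d[1],d[0]))
yaw=np.arctan2(d[1],d[0]);ex=np.array([np.cos(yaw),np.sin(yaw)]);ey=np.array([-ex[1],ex[0]])
o=np.mean([r[k][:2]-ex*x+.083*ey for k,x in(("feed",-.098),("pause",-.05),("bez",.045))],0);print("origin",o)
W=lambda x,y,z:np.r_[o+ex*x+ey*y,z]
c=tri(T(152,370),S(527,124))[0];l=c[:2]-o;print("cover corner local",l@ex,l@ey,c[2])
for th in np.arange(.4,.71,.05):
    x=.118-(.248*np.cos(th)-.065*np.sin(th))  ;z=.1+.248*np.sin(th)+.065*np.cos(th)
    xx=.118-.248*np.cos(th)+.065*np.sin(th)
    print(round(th,2),round(xx,4),round(z,4),proj("top",W(xx,-.043,z)),proj("scene",W(xx,-.043,z)))
print(T(152,370),S(527,124))
for n,q in dict(feed=(-.098,-.083,.1715),pf=(.057,-.083,.173),bl=(.13,-.12,.165)).items(): print(n,W(*q),proj("top",W(*q)))
E
```

```text
feed [ 0.436  -0.1937  0.1685] 0.0007 [ 0.4359 -0.1937  0.1715] [ 0.434  -0.1933  0.1715]
pause [ 0.484  -0.1997  0.1689] 0.001 [ 0.4838 -0.1999  0.1715] [ 0.482  -0.1991  0.1715]
bez [ 0.579  -0.2099  0.1665] 0.0004 [ 0.579  -0.2101  0.167 ] [ 0.5786 -0.2097  0.167 ]
dr [ 0.6619 -0.2218  0.1561] 0.0008 [ 0.6596 -0.2201  0.165 ] [ 0.6538 -0.2216  0.165 ]
cor [ 0.481  -0.158   0.2908] 0.0008 [ 0.4862 -0.1628  0.25  ] [ 0.5153 -0.1569  0.25  ]
len(143) 0.14482009543154795 feed-pause(48) 0.04837162607630262 yaw -0.1134270773021695
origin [ 0.5424 -0.1224]
cover corner local -0.056946330629313216 -0.04228200733948637 0.29077556520997594
0.4 -0.0851 0.2564 [371.0475 255.1477] [371.7581 228.2904]
0.45 -0.077 0.2664 [371.7474 251.4139] [373.2053 222.282 ]
0.5 -0.0685 0.2759 [372.4566 247.4424] [374.7054 216.1723]
0.55 -0.0595 0.285 [373.1728 243.243 ] [376.2519 209.9886]
0.6 -0.05 0.2937 [373.8932 238.8273] [377.838  203.7588]
0.65 -0.0401 0.3018 [374.6152 234.2082] [379.4566 197.5119]
0.7 -0.0298 0.3095 [375.336  229.4003] [381.1002 191.2769]
(373.3888888888889, 241.83333333333331) (376.27777777777777, 207.16666666666666)
feed [ 0.4356 -0.1938  0.1715] [382.7405 264.814 ]
pf [ 0.5896 -0.2113  0.173 ] [387.5855 206.0784]
bl [ 0.658  -0.2563  0.165 ] [403.2752 181.1052]
```

The measured points agree with the given sizes: 145 mm against 143, 48.4 against 48, and a corner at local y = -42 mm. The printer's origin is (0.542, -0.122), its yaw -0.113, and the cover stands at about 0.57 rad. Next I close the fingers, align with the printer and move above the cover's front.

Request:
carry_out:
  linear:
    - [0.037,-0.063,0.02]
    - [0.037,-0.063,0.02]
    - [0.037,-0.063,0.02]
    - [0.037,-0.063,0.02]
    - [0.037,-0.063,0.02]
    - [0.037,-0.063,0.02]
    - [0.037,-0.063,0.02]
    - [0.037,-0.063,0.02]
  angular:
    - [0,0,0.7]
    - [0,0,0.7]
    - [0,0,0.7]
    - [0,0,0]
    - [0,0,0]
    - [0,0,0]
    - [0,0,0]
    - [0,0,0]
  hand: [0,0,0,0,0,0,0,0]

```text
clock: 0.77
position: [0.3087, 0.2985, 0.485]
ee_rot: [-0.0, 0.057, 0.998, -0.0]
contact_force: [0.7, 0.4, -0.0]
width: -0.0001
gripper_force: 0.0
```

Request:
carry_out:
  linear:
    - [0.037,-0.063,0.005]
    - [0.037,-0.063,0.005]
    - [0.037,-0.063,0.005]
    - [0.037,-0.063,0.005]
    - [0.037,-0.063,0.005]
    - [0.037,-0.063,0.005]
    - [0.037,-0.063,0.005]
    - [0.037,-0.063,0.005]
  angular:
    - [0,0,0]
    - [0,0,0]
    - [0,0,0]
    - [0,0,0]
    - [0,0,0]
    - [0,0,0]
    - [0,0,0]
    - [0,0,0]
  hand: [0,0,0,0,0,0,0,0]

```text
clock: 1.43
position: [0.4568, 0.0464, 0.5046]
ee_rot: [-0.0, 0.058, 0.998, 0.0]
contact_force: [0.3, 1.1, -0.1]
width: 0.0001
gripper_force: 0.0
```

Request:
carry_out:
  linear:
    - [0.035,-0.065,0]
    - [0.035,-0.065,0]
    - [0.035,-0.065,0]
    - [0.035,-0.065,0]
    - [0,0,-0.03]
    - [0,0,-0.03]
    - [0,0,-0.03]
    - [0,0,0]
  angular:
    - [0,0,0]
    - [0,0,0]
    - [0,0,0]
    - [0,0,0]
    - [0,0,0]
    - [0,0,0]
    - [0,0,0]
    - [0,0,0]
  hand: [0,0,0,0,0,0,0,0]

```text
clock: 2.1
position: [0.5258, -0.0821, 0.4561]
ee_rot: [-0.004, 0.058, 0.998, 0.001]
contact_force: [-0.7, -0.3, -0.9]
width: 0.0001
gripper_force: 0.0
```

```bash
python3 - <<'E'
from rig import manip
import cv2,numpy as np
a=manip.get_image("scene")[130:330,230:470,::-1]
b=manip.get_image("top")[130:330,230:470,::-1]
cv2.imwrite("pics/c2.png",cv2.resize(np.vstack([a,b])[:, :],None,fx=1.5,fy=1.5))
E
```

```text
(no output)
```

View pics/c2.png

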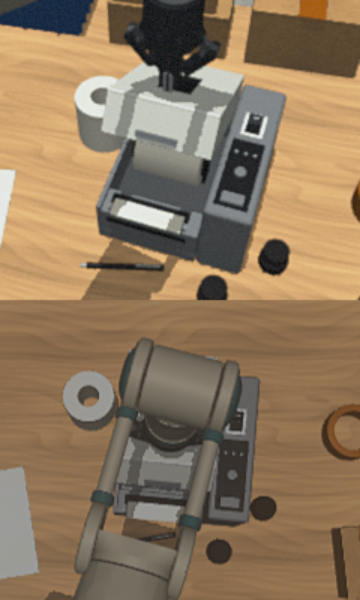

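The fingertips (180,80 in the crop) stand over the middle of the cover, just behind its front edge. I'll push down along the arc.

Request:
carry_out:
  linear:
    - [-0.006,0.001,-0.014]
    - [-0.008,0.001,-0.014]
    - [-0.008,0.001,-0.014]
    - [-0.008,0.001,-0.014]
    - [-0.008,0.001,-0.014]
    - [-0.008,0.001,-0.014]
    - [-0.008,0.001,-0.014]
    - [-0.008,0.001,-0.014]
  angular:
    - [0,0,0]
    - [0,0,0]
    - [0,0,0]
    - [0,0,0]
    - [0,0,0]
    - [0,0,0]
    - [0,0,0]
    - [0,0,0]
  hand: [0,0,0,0,0,0,0,0]

```text
clock: 2.87
position: [0.4948, -0.0777, 0.403]
ee_rot: [-0.0, 0.057, 0.998, 0.0]
contact_force: [-0.6, 0.1, 2.3]
width: -0.0001
gripper_force: 1.0
```

Request:
carry_out:
  linear:
    - [-0.008,0.001,-0.014]
    - [-0.008,0.001,-0.014]
    - [-0.008,0.001,-0.014]
    - [-0.007,0.001,-0.014]
    - [-0.006,0.001,-0.014]
    - [-0.004,0,-0.014]
    - [-0.004,0,-0.014]
    - [0,0,-0.014]
  angular:
    - [0,0,0]
    - [0,0,0]
    - [0,0,0]
    - [0,0,0]
    - [0,0,0]
    - [0,0,0]
    - [0,0,0]
    - [0,0,0]
  hand: [0,0,0,0,0,0,0,0]

```text
clock: 3.53
position: [0.4725, -0.0752, 0.3469]
ee_rot: [-0.0, 0.057, 0.998, 0.0]
contact_force: [-1.8, 0.2, 1.5]
width: 0.0
gripper_force: 0.8
```

Request:
carry_out:
  linear:
    - [0,0,-0.006]
    - [0,0,-0.006]
    - [0,0,-0.006]
    - [0,0,-0.003]
  angular:
    - [0,0,0]
    - [0,0,0]
    - [0,0,0]
    - [0,0,0]
  hand: [0,0,0,0]

```text
clock: 3.87
position: [0.4732, -0.0753, 0.3383]
ee_rot: [0.0, 0.057, 0.998, -0.0]
contact_force: [-5.4, 0.8, 19.2]
width: 0.0
gripper_force: 9.6
```

The stop is reached: the tip is at 165 mm and 19 N. I'll hold, lift off, and go above the rocker's far half.

Request:
carry_out:
  linear:
    - [0,0,0]
    - [0,0,0]
    - [0,0,0.05]
    - [0,0,0.06]
    - [0,0,0]
    - [0,0,0]
  angular:
    - [0,0,0]
    - [0,0,0]
    - [0,0,0]
    - [0,0,0]
    - [0,0,0]
    - [0,0,0]
  hand: [0,0,0,0,0,0]

```text
clock: 4.37
position: [0.4739, -0.0756, 0.3939]
ee_rot: [0.003, 0.057, 0.998, -0.001]
contact_force: [-0.4, 1.0, -0.4]
width: -0.0003
gripper_force: 0.0
```

Request:
carry_out:
  linear:
    - [0.048,-0.055,0]
    - [0.048,-0.055,0]
    - [0.048,-0.055,0]
    - [0.048,-0.055,0]
    - [0.048,-0.055,0]
    - [0,0,0]
    - [0,0,0]
  angular:
    - [0,0,0]
    - [0,0,0]
    - [0,0,0]
    - [0,0,0]
    - [0,0,0]
    - [0,0,0]
    - [0,0,0]
  hand: [0,0,0,0,0,0,0]

```text
clock: 4.95
position: [0.5939, -0.2143, 0.3896]
ee_rot: [-0.001, 0.058, 0.998, 0.001]
contact_force: [-0.9, 0.2, -0.0]
width: 0.0004
gripper_force: 0.0
```

```bash
python3 - <<'E'
from rig import manip
import cv2,numpy as np
print(manip.get_state()["position"])
a=manip.get_image("scene")[160:310,280:440,::-1]
cv2.imwrite("pics/c3.png",cv2.resize(a,None,fx=4,fy=4,interpolation=2))
E
```

```text
[ 0.59386708 -0.21431744  0.38959164]
```

View pics/c3.png

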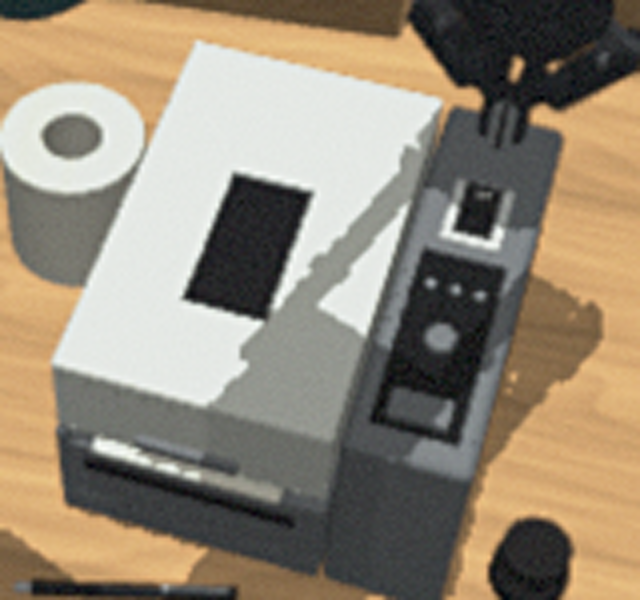

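The cover is shut and the feed key (421,408) and bezel (478,215) are where they were, so the printer has not moved. The tip stands over the far half. I'll press the rocker.

Request:
carry_out:
  linear:
    - [-0.003,0.005,-0.02]
    - [0,0,-0.02]
    - [0,0,-0.016]
    - [0,0,-0.008]
    - [0,0,-0.008]
    - [0,0,-0.008]
    - [0,0,-0.008]
    - [0,0,0]
  angular:
    - [0,0,0]
    - [0,0,0]
    - [0,0,0]
    - [0,0,0]
    - [0,0,0]
    - [0,0,0]
    - [0,0,0]
    - [0,0,0]
  hand: [0,0,0,0,0,0,0,0]

```text
clock: 5.67
position: [0.5916, -0.2103, 0.3478]
ee_rot: [0.0, 0.057, 0.998, 0.0]
contact_force: [-0.4, 0.3, -0.9]
width: 0.0001
gripper_force: 0.0
```

Request:
carry_out:
  linear:
    - [0,0,-0.004]
    - [0,0,-0.004]
    - [0,0,0]
  angular:
    - [0,0,0]
    - [0,0,0]
    - [0,0,0]
  hand: [0,0,0]

```text
clock: 5.92
position: [0.5919, -0.2104, 0.3445]
ee_rot: [0.001, 0.057, 0.998, -0.0]
contact_force: [0.8, 0.3, 1.9]
width: 0.0001
gripper_force: 0.6
```

Request:
carry_out:
  linear:
    - [0,0,-0.003]
    - [0,0,-0.003]
    - [0,0,-0.003]
    - [0,0,0]
  angular:
    - [0,0,0]
    - [0,0,0]
    - [0,0,0]
    - [0,0,0]
  hand: [0,0,0,0]

```text
clock: 6.25
position: [0.5917, -0.2103, 0.3423]
ee_rot: [0.002, 0.057, 0.998, -0.001]
contact_force: [-0.7, 1.0, 11.6]
width: -0.0
gripper_force: 5.8
```

Request:
carry_out:
  linear:
    - [0,0,-0.002]
    - [0,0,0]
    - [0,0,0.03]
    - [0,0,0.04]
    - [0,0,0.03]
    - [0,0,0]
  angular:
    - [0,0,0]
    - [0,0,0]
    - [0,0,0]
    - [0,0,0]
    - [0,0,0]
    - [0,0,0]
  hand: [0,0,0,0,0,0]

```text
clock: 6.75
position: [0.5918, -0.2106, 0.3918]
ee_rot: [0.002, 0.057, 0.998, -0.001]
contact_force: [0.2, -0.7, 0.4]
width: -0.0
gripper_force: 0.0
```

Request:
carry_out:
  linear:
    - [-0.064,0.006,0]
    - [-0.064,0.006,0]
    - [-0.064,0.006,0]
    - [-0.064,0.008,0]
    - [-0.058,0.007,0]
    - [0,0,0]
    - [0,0,0]
  angular:
    - [0,0,0]
    - [0,0,0]
    - [0,0,0]
    - [0,0,0]
    - [0,0,0]
    - [0,0,0]
    - [0,0,0]
  hand: [0,0,0,0,0,0,0]

```text
clock: 7.33
position: [0.4329, -0.1934, 0.388]
ee_rot: [-0.001, 0.058, 0.998, 0.0]
contact_force: [-0.1, 0.5, 0.4]
width: -0.0002
gripper_force: 0.0
```

```bash
python3 - <<'E'
from rig import manip
import cv2,numpy as np
s=manip.get_state();print(s["position"],s["contact_force"])
a=manip.get_image("scene")[160:310,280:440,::-1]
cv2.imwrite("pics/c4.png",cv2.resize(a,None,fx=4,fy=4,interpolation=2))
E
```

```text
[ 0.43286099 -0.1933825   0.38801246] [-0.07873434  0.47899377  0.37692441]
```

View pics/c4.png

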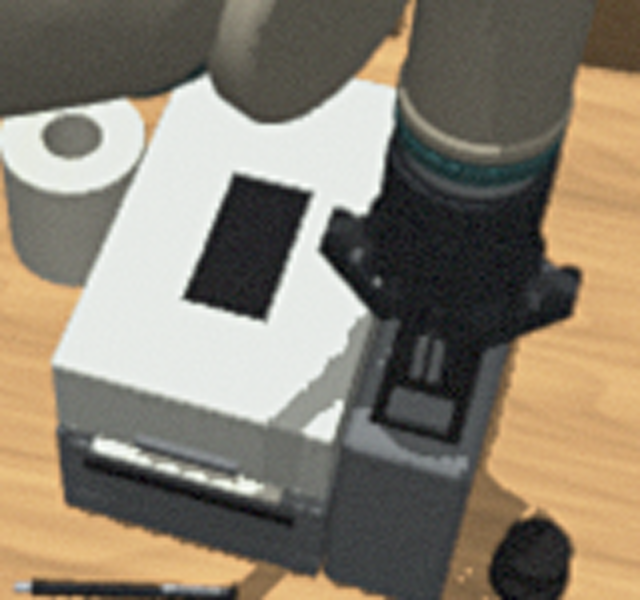

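The rocker's stop was 4.0 mm above the shut cover's top, which is its fully-on height. The tip is now in front of and above the feed key (420,408). I'll press the feed key and release it.

Request:
carry_out:
  linear:
    - [0.004,-0.001,-0.02]
    - [0,0,-0.02]
    - [0,0,-0.018]
    - [0,0,-0.012]
    - [0,0,-0.01]
    - [0,0,-0.006]
    - [0,0,-0.006]
    - [0,0,0]
  angular:
    - [0,0,0]
    - [0,0,0]
    - [0,0,0]
    - [0,0,0]
    - [0,0,0]
    - [0,0,0]
    - [0,0,0]
    - [0,0,0]
  hand: [0,0,0,0,0,0,0,0]

```text
clock: 8.05
position: [0.4363, -0.1941, 0.3424]
ee_rot: [-0.0, 0.057, 0.998, 0.0]
contact_force: [-0.9, 1.8, 3.5]
width: 0.0001
gripper_force: 1.5
```

Request:
carry_out:
  linear:
    - [0,0,-0.003]
    - [0,0,-0.002]
    - [0,0,0]
  angular:
    - [0,0,0]
    - [0,0,0]
    - [0,0,0]
  hand: [0,0,0]

```text
clock: 8.3
position: [0.4363, -0.1942, 0.3406]
ee_rot: [0.0, 0.057, 0.998, 0.0]
contact_force: [-1.6, 1.1, 4.1]
width: -0.0001
gripper_force: 2.1
```

Request:
carry_out:
  linear:
    - [0,0,-0.002]
    - [0,0,-0.002]
    - [0,0,0]
    - [0,0,0]
  angular:
    - [0,0,0]
    - [0,0,0]
    - [0,0,0]
    - [0,0,0]
  hand: [0,0,0,0]

```text
clock: 8.63
position: [0.4362, -0.1941, 0.3402]
ee_rot: [0.0, 0.057, 0.998, -0.0]
contact_force: [-4.7, 3.5, 14.6]
width: -0.0002
gripper_force: 7.2
```

Request:
carry_out:
  linear:
    - [0,0,0.03]
    - [0,0,0.05]
    - [0,0,0.06]
    - [-0.04,0.04,0.06]
    - [-0.06,0.04,0.03]
    - [-0.06,0.04,0]
    - [-0.06,0.04,0]
    - [0,0,0]
  angular:
    - [0,0,0]
    - [0,0,0]
    - [0,0,0]
    - [0,0,0]
    - [0,0,0]
    - [0,0,0]
    - [0,0,0]
    - [0,0,0]
  hand: [0,0,0,0,0,0,0,0]

```text
clock: 9.3
position: [0.3216, -0.1111, 0.4533]
ee_rot: [-0.001, 0.057, 0.998, 0.001]
contact_force: [0.0, 0.0, -0.7]
width: 0.0001
gripper_force: 0.0
```

```bash
python3 - <<'E'
from rig import manip
import cv2,numpy as np
s=manip.get_state();print(s["position"],s["contact_force"])
a=manip.get_image("scene")[160:310,280:440,::-1]
cv2.imwrite("pics/c5.png",cv2.resize(a,None,fx=4,fy=4,interpolation=2))
E
```

```text
[ 0.3216396  -0.1110968   0.45330284] [ 0.00301637  0.02915412 -0.71980528]
```

View pics/c5.png

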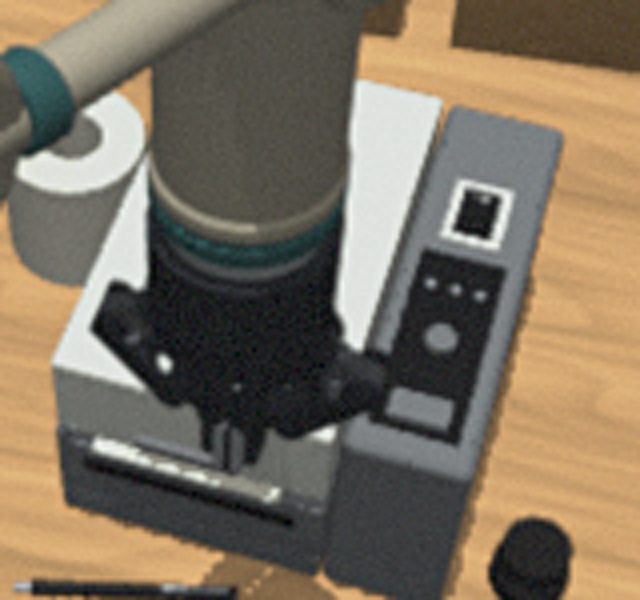

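The cover is shut and the rocker lies over, with the bezel's far edge now clear at (487,187). The keys are up, the printer has not moved, and the gripper is free in the air. I'm handing in.

```bash
python3 -c "
from rig import manip
print(manip.sign_off())"
```

```text
the job is handed in; nothing more can be done
None
```

I shut the cover, switched the rocker on and pressed and released the feed key, each to its hard stop and in that order, and handed the job in at about 9.4 s; the sign-off gave no verdict.

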